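# Hang the display ledge on the slotted uprights

## Robot

A 6-joint arm with a two-finger parallel gripper is mounted at the origin on the work surface. World frame = base frame: x ahead of the robot, y to its left, z up, the work surface at z = 0. Lengths are in m, angles in rad, forces in N, time in s.
With the tool pointing down it reaches from about 0.35 to 0.975 m from the base axis. Payload 4.9 kg.
Tool frame: the origin (TCP) lies on the centre line of the jaws, within the pads' length; the fingertips stand 14 mm ahead of it and the grasp point (between the pads) lies 5 mm behind it (manip.nose_length is the distance from the TCP to the fingertips, in m); z points along the fingers, y is the line along which they close (so a half turn about z gives the same grasp; the last joint's range is limited). The gripper opens to 85 mm and grips with 20 to 120 N. Pads are 22 mm wide; open, the fingers measure 114 mm over their backs; the gripper's body (76 mm by 85 mm) begins 54 mm behind the grasp point. The pads swing forward as they close: fully open they stand 13 mm farther back than shut.
Start: joints at [-1.242, 0.053, 1.613, -0, 1.476, -0.119], TCP at [0.271, -0.563, 0.245] pointing down, gripper open.
Joint ranges: [-3.01, 3.01], [-1.01, 2.22], [0.06, 2.58], [-1.02, 4.17], [0.09, 2.62], [-3.14, 3.14]. Speed limits (rad/s): [2.57, 2.57, 3.14, 3.14, 3.14, 3.14].

## Interface

Orientations are given as a unit quaternion [w, x, y, z].
In Python, from plant import manip, imaging gives the robot as it stands.
- The arm moves only by the tool play_rows, never from a script. Its argument "commands" is a list of rows, each a list of 6 numbers: the shift along the tool's x, y, z in mm, then the turn, a rotation vector about the tool's x, y, z in degrees. A call has 1 to 5 rows; each row shifts and turns the commanded pose from where the row before left it, along the tool's axes as they then stand; what a row does not reach is not made up. A row lasts 1/12 s, in which the tool goes at most 41.7 mm and 7.16 degrees, less where a joint would pass 70% of its speed; a pose out of reach is approached as far as the arm can. A call is refused whole if a number of a shift passes 41.7 or a number of a turn 7.16, either way. A call with a gripper value outside its range is refused whole. "hand" is the finger opening in mm, from 0 to 85.4, set as the call begins (left out, the last holds). The fingers move at their own pace and stop on an object; the grip force is fixed at half the most. Time passes only in rows, so rows that do not move let the fingers close. It gives the time, the measured TCP pose, the force, the opening and the grip force at its end, in the units of the state.
- manip.state(): the state, without advancing time (a new reading comes with each control period).
- imaging.grab_frame(name): name is "scene" or "top"; returns a dict with "image" (420x560x3 uint8, red, green, blue), "fx", "fy", "cx", "cy" (pixels), "R" (3x3) and "t" (3): a world point X has camera coordinates R X + t. Camera axes: x right, y down, z forward; pixel columns grow to the right and rows downward; lengths in m; the calibration is good to about 2 mm. A picture is of the moment at which its call begins. There is no depth.
- manip.job_done(): hands the job in; it is judged then, once.
The state is a dict: "time": time; "joint_pos": joint angles; "joint_vel": joint speeds; "joint_efforts": joint torques, N m; "tool_pos": TCP position; "tool_rot": TCP orientation; "contact_force": force on the tool from outside, world axes, zero at the start; "ft_torque": the same for the moment, N m; "gripper_width": opening from 0.0 (shut) to 1.0 (fully open); "grasp_force": force on a finger pad.
Only numpy, scipy, OpenCV 4.12 (cv2) and the standard library are available. Lean on these libraries where they do the work, as an engineer would, in place of code of your own. Each camera call takes 0.05 s, during which the arm holds its last target. There are 200 camera calls.

## Task

Take the little wooden display ledge that has the two steel claws on its back, hook both claws into the slots of the two uprights, and press the ledge down until it is fully home and the spring catch has locked it. Then let go. Leave the plain ledge without claws standing where it is.

Things in the scene. Friction and masses are not known exactly. Their poses are not given: they have to be found in the camera images.
- ledge_grip (a point): Clawed wood ledge, 0.22 kg. x to its back, z up. Point: on the upright grip rib (14 mm thick in y, x -45 to +47, top 21 up), 64 above underside (10 mm floor board, 150 wide), 55 before back plate's rear (150 wide, 105 high). Claws at y +-60, 12 wide, reach 36 behind it, undersides 93 up; teeth hang to 45 up, gap tooth to plate 26. Press pad 40 x 30 on plate's top, centre x +40, z +41 (all mm).
- stand: Fixed brown stand: uprights at y +-60 mm. Origin on table, mid of their front plane; -x faces the robot, z up. Each has a 36 wide slot, open at top; its bottom lip is 143 up, cheeks rise to 173. Lip is roof-shaped: 6 thick on top (x 9-15), 24 thick (x 0-24) 24 lower, so it centres the claws. Home: ledge axes along the stand's, claws on lips, grip point about (-56, 0, 113); 12 play in y is fine.
- catch (a joint): Spring catch in the steel block between the uprights: nose 30 mm wide, sloped on top, 5 mm out of the front plane. 0 m = out (at rest, and when locked), 0.002 to 0.005 = pushed in by the ledge coming down from 20 mm above home; in the last 2 mm it snaps out and locks. Weight alone leaves the ledge 10 to 17 mm high: press down with 12 to 18 N, on the press pad if let go (far forward may jam).
- rest_grip (a point): Plain ledge, a bystander to leave alone: same wood, shape and size as the other but no claws on its back; the point lies on its rib likewise. Either ledge may stand left or right of the stand.
There are look-alikes about, which are no part of the job. Leave any blue or pink look-alike of the stand alone. What is shaped like the part that bears ledge_grip but purple is not meant.

How it is judged:
By the outcome, as a careful person would: the job done as asked, in the order asked, and still so for the second after the job is handed in, with the robot touching nothing.
It also fails if it takes over 48 s, if anything falls off the work surface, if the arm or the gripper's body presses on something with over 40 N, if the wrist force passes 120 N, or if a joint passes its speed limit or range.

## Working session

There is one attempt and no reset: what is moved stays moved. The work goes in short steps, Python scripts to look and compute and a tool call to move; the robot and the scene stay as the last step left them, time stands still between calls to the robot, and variables do not carry over. Pictures are saved under pics/ and viewed, at most 10 in all, crops included, and the job is handed in when it is done.

Besides the shell and the picture viewer there is one more tool, called after "Request:" by a JSON object that holds its "api" and its "payload", one argument or row to a line. play_rows: Moves the arm, as the interface text tells. Its arguments: {"type":"object","properties":{"commands":{"type":"array","items":{"type":"array","items":{"type":"number"}}},"hand":{"type":"number"}},"required":["commands"]}

```bash
mkdir -p pics; ls; python3 - <<'E'
from plant import manip, imaging
import cv2, pickle
for n in("scene","top"):
    f=imaging.grab_frame(n); pickle.dump(f,open(f"pics/{n}0.pkl","wb"))
    cv2.imwrite(f"pics/{n}0.png",cv2.resize(f["image"][:,:,::-1],(800,600),interpolation=cv2.INTER_CUBIC))
    print(n,f["fx"],f["fy"],f["cx"],f["cy"],f["R"],f["t"])
s=manip.state();print(s)
E
```

```text
pics
scene 542.3653475916147 542.3653475916147 287.1873616093555 202.31449345010802 [[-0.60281776  0.79762681  0.02005528]
 [ 0.51462851  0.40790044 -0.75417155]
 [-0.60972801 -0.44430698 -0.65637113]] [ 0.20396553 -0.1335982   1.54561637]
top 482.7588117969231 482.7588117969231 283.2651816241267 209.76107736644806 [[ 1.76015267e-04 -9.99989959e-01 -4.47772982e-03]
 [-9.96336849e-01  2.07545330e-04 -8.55151512e-02]
 [ 8.55152219e-02  4.47637919e-03 -9.96326808e-01]] [0.04514093 0.40239072 1.37964756]
{'time': 0.1, 'joint_pos': array([-1.24201121e+00,  5.33037755e-02,  1.61416996e+00, -1.91941660e-06,
        1.47600328e+00, -1.18999458e-01]), 'joint_vel': array([ 0.00035235, -0.00077177, -0.00275094, -0.00169779,  0.00017916,
        0.00023231]), 'joint_efforts': array([ 5.39505018e-04, -3.94901276e+01, -3.71364391e+01, -7.41411941e-05,
        3.95097595e-03,  1.13623253e-05]), 'tool_pos': array([ 0.27042931, -0.5628617 ,  0.24416999]), 'tool_rot': array([-9.36903674e-04,  9.75040194e-01,  2.22026422e-01, -9.95970836e-05]), 'contact_force': array([-0.09399815,  0.55647737, -0.12924054]), 'ft_torque': array([-0.04469403, -0.00220716, -0.0291295 ]), 'grasp_force': 0.0, 'gripper_width': 0.9981904574562962}
```

View pics/scene0.png

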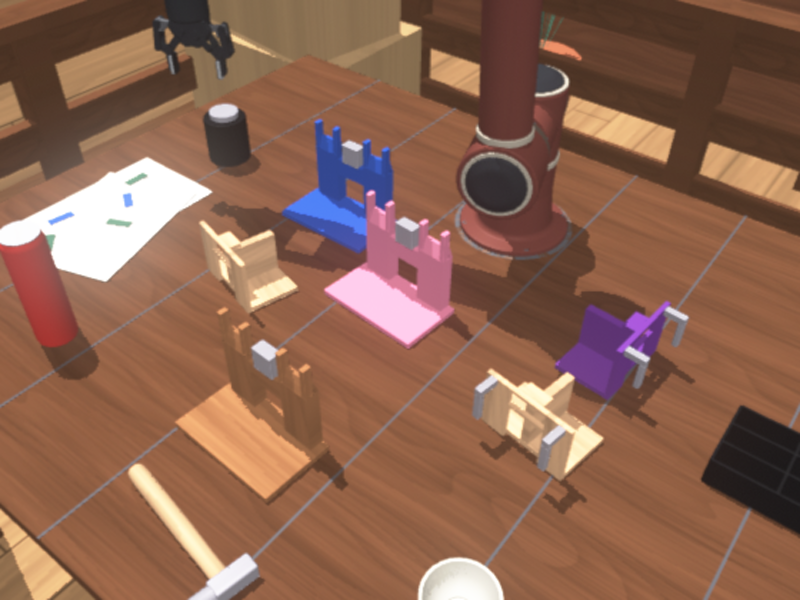

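View pics/top0.png

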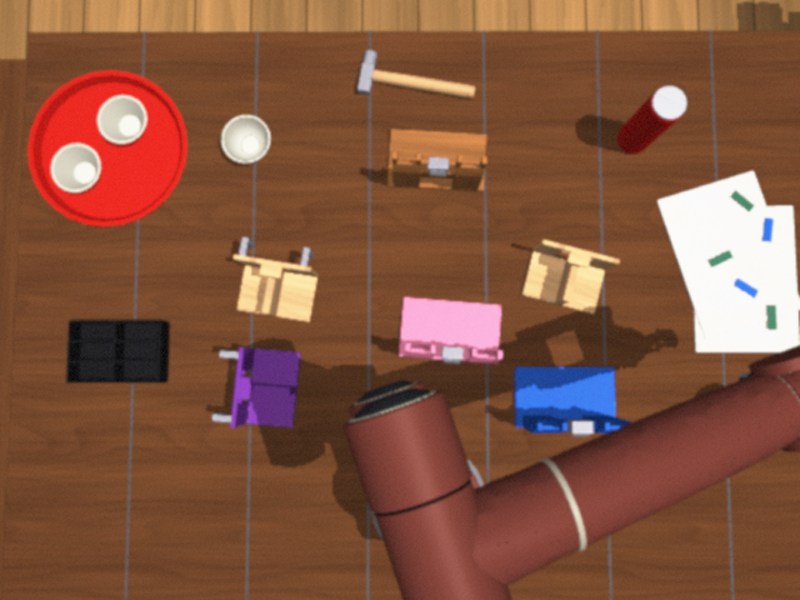

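The images show these candidates for the clawed ledge, as scene-picture pixels:
- Wooden ledge with steel claws at (540,425), which is (275,285) in top.
- Plain wooden ledge at (245,265), which is (570,275) in top, no claws.
- Purple clawed ledge at (625,350), excluded by colour.

For the stand they are brown (265,400), pink (395,270) and blue (345,185). I choose the wooden ledge with claws and the brown stand, and check both in one close crop.

```bash
python3 - <<'E'
import cv2, pickle, numpy as np
T=pickle.load(open("pics/top0.pkl","rb"))["image"][:,:,::-1];S=pickle.load(open("pics/scene0.pkl","rb"))["image"][:,:,::-1]
def c(im,u,v,k,w=400,h=300): 
    return cv2.resize(im[v:v+h//k,u:u+w//k],(w,h),interpolation=cv2.INTER_CUBIC)
# 4 tiles: origin (u0,v0), scale
a=c(T,155,160,5);b=c(S,325,255,4);d=c(T,265,85,5);e=c(S,120,212,3,400,300)
cv2.imwrite("pics/crop1.png",np.vstack([np.hstack([a,b]),np.hstack([d,e[:300,:400] if e.shape[1]==400 else e])]))
E
```

```text
(no output)
```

View pics/crop1.png

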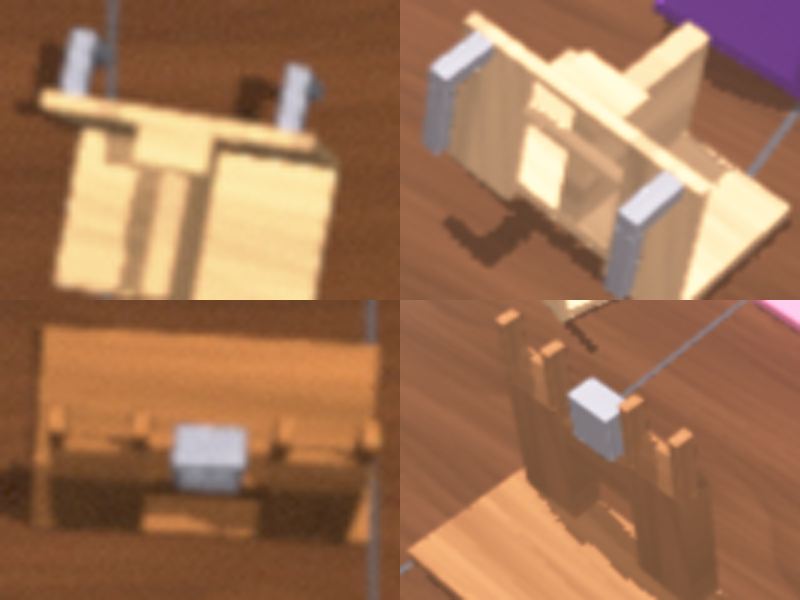

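The crop confirms the choice. Tiles a and b show the wooden ledge with two steel claws: plate rear corner at (42,92), claw ends at (85,32) and (300,67). Tiles d and e show the brown stand: cheek tops in e at (510,317), (553,347), (632,403) and (680,437), and the steel block in d at (209,458). I now fit the poses and overlay the wireframes.

```bash
cat > h.py <<'E'
import numpy as np, pickle, cv2
from scipy.optimize import least_squares
F={n:pickle.load(open(f"pics/{n}0.pkl","rb")) for n in("top","scene")}
def proj(n,X,f=None):
    f=f or F[n]; c=np.atleast_2d(X)@f["R"].T+f["t"]
    return c[:,:2]/c[:,2:]*[f["fx"],f["fy"]]+[f["cx"],f["cy"]]
def place(p,X,z0=0):  # p x,y,yaw ; X mm
    c,s=np.cos(p[2]),np.sin(p[2]); X=np.atleast_2d(X)/1000.
    return X@np.array([[c,s,0],[-s,c,0],[0,0,1]])+[p[0],p[1],z0]
E
cat > fit.py <<'E'
from h import *
K=.7 # 800->560
A=lambda u,v:("top",155+u/5,160+v/5); B=lambda u,v:("scene",325+(u-400)/4,255+v/4)
D=lambda u,v:("top",265+u/5,85+(v-300)/5); E=lambda u,v:("scene",120+(u-400)/3.008,212+(v-300)/3)
TF=lambda u,v:("top",u*K,v*K); SF=lambda u,v:("scene",u*K,v*K)
L=lambda q:[ (A(42,92),(55,75,41)),(A(137,165),(25,20,41)),(A(208,172),(25,-20,41)),
 (A(72,30),(91,66,q[3])),(A(98,33),(91,54,q[3])),(A(287,65),(91,-54,q[3])),(A(312,68),(91,-66,q[3])),
 (B(466,20),(55,-75,41)),(B(709,192),(55,75,41)),(B(790,207),(q[4],75,-54)),(TF(240,305),(q[4],75,-54)),(TF(311,321),(q[4],-75,-54)),
 (B(607,287),(91,54,-19)),(B(632,297),(91,66,-19)),(B(428,145),(91,-66,-19)),(B(447,153),(91,-54,-19))]
S=lambda q:[ (D(35,527),(0,q[3],0)),(D(372,541),(0,-q[3],0)),(D(42,328),(q[4],q[3],q[5])),(D(380,345),(q[4],-q[3],q[5])),
 (SF(177,424),(q[4],-q[3],q[5])),(SF(268,490),(q[4],q[3],q[5])),
 (E(510,317),(q[6],-q[7],173)),(E(680,437),(q[6],q[7],173)),(E(553,347),(q[6],-q[8],173)),(E(632,403),(q[6],q[8],173))]
def res(q,M,z0): 
    return np.concatenate([proj(m[0],place(q,X,z0))[0]-m[1:] for m,X in M(q)])
for nm,M,z0,q0 in(("ledge",L,.064,[.55,.25,-.1,39,-45]),("stand",S,0,[.75,0,0,99,100,10,12,85,36])):
    r=least_squares(res,q0,args=(M,z0),loss="soft_l1",x_scale=np.maximum(np.abs(q0),.1)); print(nm,r.x.round(4));print(r.fun.reshape(-1,2).round(1).tolist())
    pickle.dump(r.x,open(f"{nm}.pkl","wb"))
def box(x0,x1,y0,y1,z0,z1):
    P=[(x,y,z) for x in(x0,x1) for y in(y0,y1) for z in(z0,z1)]
    return [(P[i],P[j]) for i in range(8) for j in range(i) if bin(i^j).count("1")==1]
lq=pickle.load(open("ledge.pkl","rb"));sq=pickle.load(open("stand.pkl","rb"))
LB=box(47,55,-75,75,-64,41)+box(-45,47,-7,7,-54,21)+box(25,55,-20,20,41,41)
SB=[]
for s in(-1,1):
    LB+=box(81,91,60*s-6,60*s+6,-19,39); SB+=box(0,24,60*s-18,60*s+18,0,119)+box(9,15,60*s-18,60*s+18,143,143)
    SB+=box(0,24,60*s+18,60*s+25,0,173)+box(0,24,60*s-25,60*s-18,0,173)
tiles=[]
for q,W,z0,o in((lq,LB,.064,((155,160,100,75),(325,255,100,75))),(sq,SB,0,((265,85,100,75),(140,205,100,75)))):
    for n,(u,v,w,h) in zip(("top","scene"),o):
        im=cv2.resize(F[n]["image"][v:v+h,u:u+w,::-1],(400,300),interpolation=cv2.INTER_CUBIC)
        for a,b in W:
            p=((proj(n,place(q,[a,b],z0))-[u,v]+.5)*4-.5).round().astype(int); cv2.line(im,tuple(map(int,p[0])),tuple(map(int,p[1])),(0,255,0),1)
        tiles.append(im)
cv2.imwrite("pics/ov.png",np.vstack([np.hstack(tiles[:2]),np.hstack(tiles[2:])]))
E
python3 fit.py
```

```text
ledge [  0.4154   0.3082  -0.1496  26.3131 -39.3651]
[[-0.8, -0.0], [-1.8, -0.9], [-1.5, -0.1], [-0.1, 0.9], [-1.0, 0.9], [-0.3, 0.3], [-1.0, 0.3], [-0.0, -0.6], [-0.6, -0.8], [-0.9, -0.4], [-2.7, 1.5], [-1.5, -2.0], [-0.1, -0.9], [-1.4, 0.3], [-1.3, -0.6], [-1.7, 0.7]]
stand [ 6.364000e-01 -1.580000e-02 -4.910000e-02  9.692770e+01  1.149053e+02
  1.696510e+01  1.644060e+01  8.096900e+01  3.773370e+01]
[[-0.7, -0.2], [-2.9, 0.1], [-0.3, 0.1], [-2.4, -0.3], [0.4, -3.7], [-0.2, 1.9], [-0.7, -0.3], [-0.1, -1.2], [-0.6, -0.4], [-0.3, -0.9]]
```

View pics/ov.png

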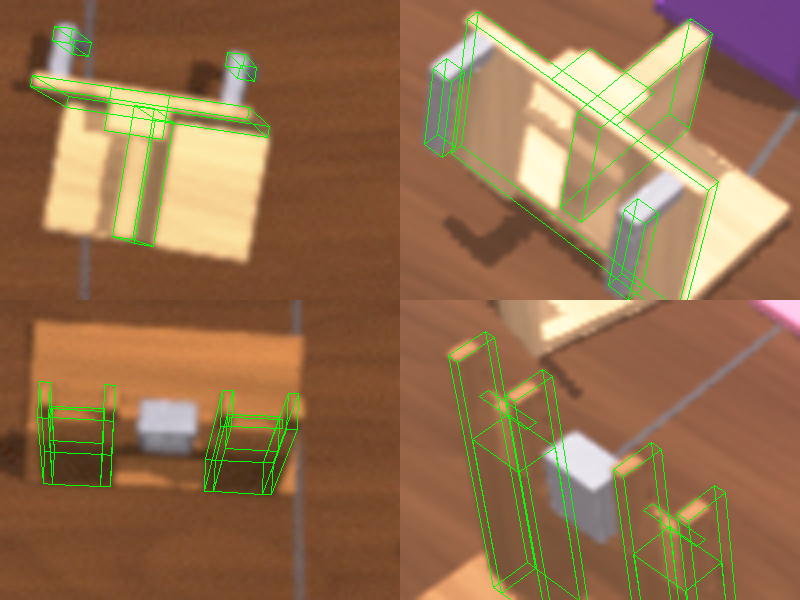

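Overlays sit within about 1.5 px (3–4 mm), which is inside the claws' tolerance. I'll check relative alignment again at the stand. Now I turn the tool to the ledge's heading and cross over.

Request:
{"api": "play_rows", "payload": {
  "commands": [
    [0,0,0,0,0,6.86],
    [0,0,0,0,0,6.86],
    [0,0,0,0,0,6.86],
    [0,0,0,0,0,6.86],
    [0,0,0,0,0,6.86]
  ],
  "hand": 85
}}

```text
time: 0.52
tool_pos: [0.2705, -0.563, 0.2445]
tool_rot: [-0.001, 0.997, -0.078, -0.0]
contact_force: [0.3, 0.5, 0.1]
gripper_width: 0.996
grasp_force: 0.0
```

Request:
{"api": "play_rows", "payload": {
  "commands": [
    [4,-40,0,0,0,0],
    [4,-40,0,0,0,0],
    [4,-40,0,0,0,0],
    [4,-40,0,0,0,0],
    [4,-40,0,0,0,0]
  ]
}}

```text
time: 0.93
tool_pos: [0.3203, -0.3667, 0.2445]
tool_rot: [-0.001, 0.997, -0.076, -0.0]
contact_force: [1.1, -0.7, 0.4]
gripper_width: 0.995
grasp_force: 0.0
```

Request:
{"api": "play_rows", "payload": {
  "commands": [
    [4,-40,0,0,0,0],
    [4,-40,0,0,0,0],
    [4,-40,0,0,0,0],
    [4,-40,0,0,0,0],
    [4,-40,0,0,0,0]
  ]
}}

```text
time: 1.35
tool_pos: [0.37, -0.172, 0.2449]
tool_rot: [-0.0, 0.997, -0.076, 0.0]
contact_force: [0.5, -0.8, 0.2]
gripper_width: 0.993
grasp_force: 0.0
```

Request:
{"api": "play_rows", "payload": {
  "commands": [
    [0,-40,0,0,0,0],
    [0,-40,0,0,0,0],
    [-3,-40,0,0,0,0],
    [-3,-40,0,0,0,0],
    [-3,-40,0,0,0,0]
  ]
}}

```text
time: 1.77
tool_pos: [0.3909, 0.0271, 0.2451]
tool_rot: [-0.0, 0.997, -0.076, 0.0]
contact_force: [0.5, 0.5, -0.6]
gripper_width: 0.997
grasp_force: 0.0
```

Request:
{"api": "play_rows", "payload": {
  "commands": [
    [-3,-40,0,0,0,0],
    [-3,-40,0,0,0,0],
    [-3,-40,0,0,0,0],
    [-3,-30,0,0,0,0],
    [0,0,0,0,0,0]
  ]
}}

```text
time: 2.18
tool_pos: [0.4012, 0.1795, 0.2448]
tool_rot: [-0.001, 0.997, -0.072, -0.001]
contact_force: [-0.5, -1.2, -0.4]
gripper_width: 0.996
grasp_force: 0.0
```

```bash
cat > go.py <<'E'
import sys,numpy as np
from plant import manip
from scipy.spatial.transform import Rotation as Ro
# go.py x y z yaw_deg : remaining tool-axis shift (mm) and turn (deg) to TCP goal, tool down, tool x at yaw
s=manip.state(); g=np.array([float(a) for a in sys.argv[1:4]]); y=float(sys.argv[4])
R=Ro.from_quat(np.roll(s["tool_rot"],-1)); G=Ro.from_euler("z",y,degrees=True)*Ro.from_euler("x",180,degrees=True)
print("shift mm",(R.inv().apply(g-s["tool_pos"])*1000).round(1),"turn deg",(R.inv()*G).as_rotvec(degrees=True).round(2),"pos",s["tool_pos"].round(4),"yaw",R.as_euler("zyx",degrees=True).round(2),"F",s["contact_force"].round(1),"t",s["time"],"j",s["joint_pos"].round(2))
E
python3 go.py .415 .307 .245 -8.57
```

```text
shift mm [  -4.7 -128.1   -0. ] turn deg [-0.08  0.09  0.31] pos [0.4012 0.1795 0.2448] yaw [ 8.260e+00 -8.000e-02 -1.799e+02] F [-0.5 -1.2 -0.4] t 2.1833 j [ 0.25 -0.42  2.02  0.    1.54  1.96]
```

Request:
{"api": "play_rows", "payload": {
  "commands": [
    [-1.2,-32,0,0,0,0],
    [-1.2,-32,0,0,0,0],
    [-1.2,-32,0,0,0,0],
    [-1.1,-32,0,0,0,0],
    [0,0,25,0,0,0.3]
  ]
}}

```text
time: 2.6
tool_pos: [0.4193, 0.3072, 0.2252]
tool_rot: [-0.003, 0.997, -0.076, 0.004]
contact_force: [1.2, -0.2, 1.8]
gripper_width: 0.994
grasp_force: 0.0
```

Request:
{"api": "play_rows", "payload": {
  "commands": [
    [0,0,35,0,0,0],
    [0,0,35,0,0,0],
    [0,0,0,0,0,0],
    [0,0,0,0,0,0]
  ]
}}

```text
time: 2.93
tool_pos: [0.4152, 0.3012, 0.148]
tool_rot: [0.002, 0.997, -0.078, -0.002]
contact_force: [0.3, 0.5, 0.1]
gripper_width: 0.997
grasp_force: 0.0
```

```bash
python3 go.py .415 .307 .059 -8.57; python3 - <<'E'
from plant import imaging
import cv2, numpy as np
T=imaging.grab_frame("top")["image"][:,:,::-1];S=imaging.grab_frame("scene")["image"][:,:,::-1]
c=lambda im,u,v:cv2.resize(im[v:v+120,u:u+80],(400,600),interpolation=cv2.INTER_CUBIC)
cv2.imwrite("pics/g1.png",np.hstack([c(T,155,120),c(S,335,210)]))
E
```

```text
shift mm [-0.7 -6.  89. ] turn deg [ 0.21  0.27 -0.4 ] pos [0.4152 0.3012 0.148 ] yaw [  8.97  -0.3  179.83] F [0.3 0.5 0.1] t 2.9333 j [ 0.48 -0.13  1.96 -0.    1.32  2.21]
```

View pics/g1.png

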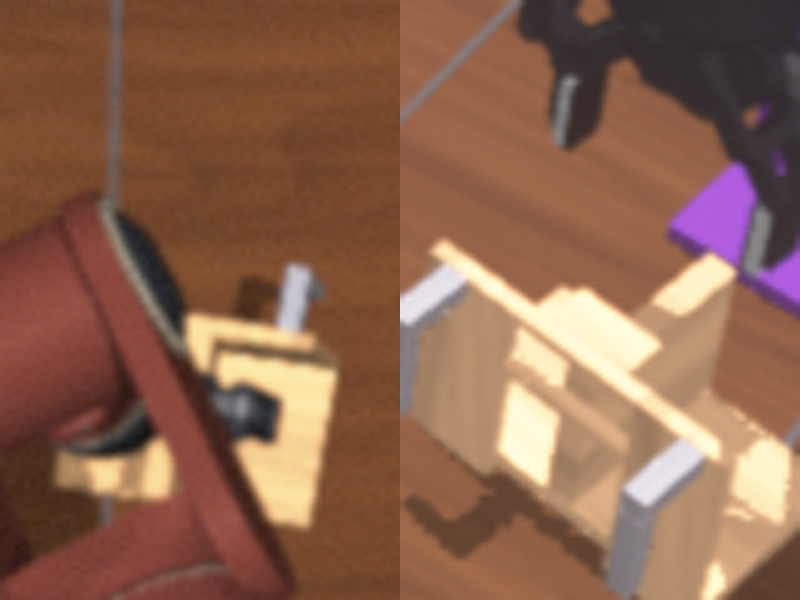

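The picture shows the open fingers, with tips near (565,145) and (760,270), straddling the rib of the clawed ledge. I correct 6 mm sideways, descend and close.

Request:
{"api": "play_rows", "payload": {
  "commands": [
    [-0.7,-6,20,0,0,0],
    [0,0,25,0,0,0],
    [0,0,25,0,0,0],
    [0,0,19,0,0,0],
    [0,0,0,0,0,0]
  ]
}}

```text
time: 3.45
tool_pos: [0.4161, 0.3078, 0.06]
tool_rot: [0.001, 0.997, -0.078, -0.001]
contact_force: [-0.9, -0.7, -0.7]
gripper_width: 0.994
grasp_force: 0.0
```

Request:
{"api": "play_rows", "payload": {
  "commands": [
    [0,0,0,0,0,0],
    [0,0,0,0,0,0],
    [0,0,0,0,0,0],
    [0,0,0,0,0,0],
    [0,0,0,0,0,0]
  ],
  "hand": 0
}}

```text
time: 3.87
tool_pos: [0.4179, 0.309, 0.0629]
tool_rot: [-0.001, 0.997, -0.078, 0.001]
contact_force: [-0.2, 0.5, -0.1]
gripper_width: 0.292
grasp_force: 0.0
```

Request:
{"api": "play_rows", "payload": {
  "commands": [
    [0,0,0,0,0,0],
    [0,0,0,0,0,0],
    [0,0,0,0,0,0],
    [0,0,0,0,0,0],
    [0,0,0,0,0,0]
  ]
}}

```text
time: 4.28
tool_pos: [0.4176, 0.309, 0.0624]
tool_rot: [-0.0, 0.997, -0.078, 0.001]
contact_force: [-0.5, -0.2, 5.5]
gripper_width: 0.157
grasp_force: 59.7
```

Gripped the rib (opening 13 mm, 60 N). Lift.

Request:
{"api": "play_rows", "payload": {
  "commands": [
    [0,0,-15,0,0,0],
    [0,0,-25,0,0,0],
    [0,0,-35,0,0,0],
    [0,0,-35,0,0,0],
    [0,0,-35,0,0,0]
  ]
}}

```text
time: 4.7
tool_pos: [0.4158, 0.308, 0.2061]
tool_rot: [0.001, 0.997, -0.078, -0.001]
contact_force: [0.5, 0.7, -2.1]
gripper_width: 0.154
grasp_force: 58.6
```

Request:
{"api": "play_rows", "payload": {
  "commands": [
    [0,0,-20,0,0,0],
    [0,0,0,0,0,0],
    [0,0,0,0,0,0],
    [0,0,0,0,0,0]
  ]
}}

```text
time: 5.03
tool_pos: [0.4157, 0.3079, 0.2235]
tool_rot: [0.001, 0.997, -0.078, -0.002]
contact_force: [-0.4, -0.4, -3.2]
gripper_width: 0.153
grasp_force: 58.8
```

```bash
python3 go.py .50 -.010 .22 -2.8
```

```text
shift mm [132.7 300.9   3.8] turn deg [ 0.14  0.21 -6.14] pos [0.4157 0.3079 0.2235] yaw [  8.94  -0.22 179.88] F [-0.4 -0.4 -3.2] t 5.0333 j [ 0.49 -0.19  1.88  0.    1.46  2.22]
```

Request:
{"api": "play_rows", "payload": {
  "commands": [
    [15,25,0,0,0,0],
    [25,35,0,0,0,0],
    [25,35,0,0,0,0],
    [25,35,0,0,0,0],
    [20,35,0,0,0,0]
  ]
}}

```text
time: 5.45
tool_pos: [0.4973, 0.1302, 0.2227]
tool_rot: [0.001, 0.997, -0.078, -0.003]
contact_force: [0.9, 1.6, -2.2]
gripper_width: 0.158
grasp_force: 59.1
```

Request:
{"api": "play_rows", "payload": {
  "commands": [
    [12,35,0,0,0,0],
    [10,35,0,0,0,0],
    [1,35,0,0,0,0],
    [0,31,0,0,0,0],
    [0,0,0,0,0,-3]
  ]
}}

```text
time: 5.87
tool_pos: [0.4975, -0.0102, 0.2225]
tool_rot: [0.001, 0.999, -0.054, -0.003]
contact_force: [0.3, 0.1, -1.4]
gripper_width: 0.155
grasp_force: 59.5
```

Request:
{"api": "play_rows", "payload": {
  "commands": [
    [0,0,0,0,0,-3],
    [0,0,0,0,0,0],
    [0,0,0,0,0,0],
    [0,0,0,0,0,0]
  ]
}}

```text
time: 6.2
tool_pos: [0.4989, -0.0055, 0.2244]
tool_rot: [-0.0, 1.0, -0.026, -0.002]
contact_force: [0.2, 0.8, -2.2]
gripper_width: 0.156
grasp_force: 59.6
```

```bash
python3 go.py .580 -.0158 .22 -2.8; python3 - <<'E'
from plant import imaging
import cv2, numpy as np, pickle
f={n:imaging.grab_frame(n) for n in("top","scene")}; pickle.dump(f,open("pics/s1.pkl","wb"))
T,S=[f[n]["image"][:,:,::-1] for n in f]
c=lambda im,u,v:cv2.resize(im[v:v+150,u:u+100],(400,600),interpolation=cv2.INTER_CUBIC)
cv2.imwrite("pics/s1.png",np.hstack([c(T,260,70),c(S,150,160)]))
E
```

```text
shift mm [81.5  6.1  4.2] turn deg [-0.02  0.18 -0.17] pos [ 0.4989 -0.0055  0.2244] yaw [   2.98   -0.18 -179.97] F [ 0.2  0.8 -2.2] t 6.2 j [-0.16 -0.24  1.92 -0.    1.46  1.46]
```

View pics/s1.png

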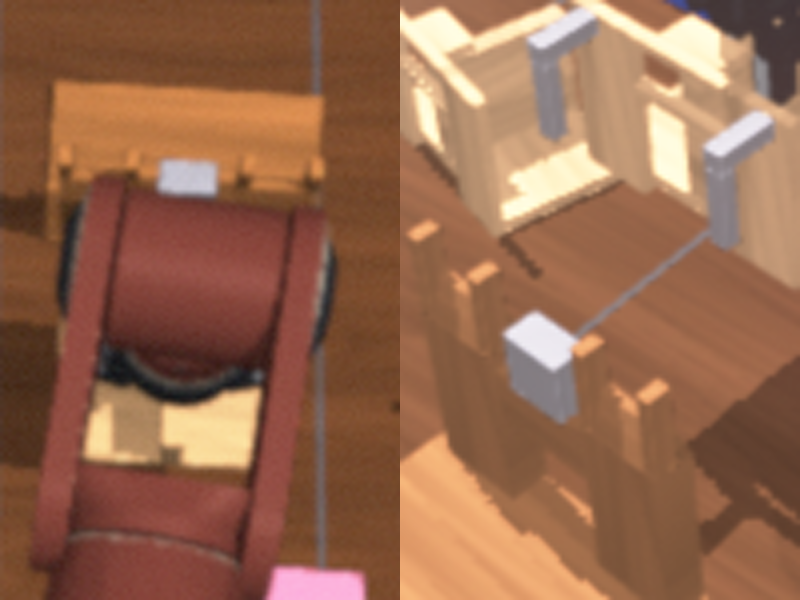

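The scene tile shows claws held clear above and behind the lips: tooth bottoms at (550,137) and (718,245), cheek tops at (425,232), (483,272), (588,347) and (652,390). I measure the ledge and stand in this same view so camera bias cancels.

```bash
cat > rel.py <<'E'
from h import *
C=lambda u,v:np.array([150+(u-399.5)/4-.5,160+(v+.5)/4-.5])
L=[((542,133),(91,-66,-19)),((555,140),(91,-54,-19)),((566,130),(81,-54,-19)),((712,240),(91,54,-19)),((722,247),(91,66,-19)),((737,240),(81,66,-19))]
Lt=[((530,42),(91,-66)),((705,155),(91,54))]
def rl(q): return np.concatenate([proj("scene",place(q,X,q[3]))[0]-C(*m) for m,X in L]+[proj("scene",place(q,(*X,q[4]),q[3]))[0]-C(*m) for m,X in Lt])
r=least_squares(rl,[.5,-.01,-.05,.23,39]);print("ledge(scene)",r.x.round(4),"rms",r.fun.std().round(2))
r=least_squares(lambda q:rl([*q[:3],.2294,q[3]]),[.5,-.01,-.05,39]);print("z fixed .2294",r.x.round(4),"rms",r.fun.std().round(2))
Sp=[((425,232),-1,1),((652,390),1,1),((483,272),-1,0),((588,347),1,0)]
for xc in(12,16):
    rs=lambda q:np.concatenate([proj("scene",place(q,(xc,s*(q[3] if o else 78-q[3]+42),173)))[0]-C(*m) for m,s,o in Sp])
    r=least_squares(rs,[.64,-.015,-.05,82]);print("stand xc",xc,r.x.round(4),"rms",r.fun.std().round(2))
E
python3 rel.py
```

```text
ledge(scene) [ 4.95900e-01 -7.90000e-03 -6.33000e-02  2.23500e-01  3.49988e+01] rms 0.7
z fixed .2294 [ 5.00500e-01 -2.70000e-03 -6.65000e-02  3.44487e+01] rms 0.71
stand xc 12 [ 6.42000e-01 -1.52000e-02 -6.09000e-02  8.16227e+01] rms 0.19
stand xc 16 [ 6.38000e-01 -1.49000e-02 -6.09000e-02  8.16227e+01] rms 0.19
```

```bash
python3 go.py .584 -.012 .15 -3.0
```

```text
shift mm [85.   2.3 75.3] turn deg [-0.01  0.09  0.06] pos [ 0.4994 -0.0054  0.2254] yaw [ 2.9400e+00 -9.0000e-02 -1.7999e+02] F [-0.1  0.4 -2.8] t 6.3 j [-0.16 -0.24  1.92 -0.    1.46  1.46]
```

Request:
{"api": "play_rows", "payload": {
  "commands": [
    [15,0.5,0,0,0,0],
    [20,0.5,0,0,0,0],
    [20,0.5,0,0,0,0],
    [20,0.5,0,0,0,0],
    [10,0.3,0,0,0,0]
  ]
}}

```text
time: 6.72
tool_pos: [0.586, -0.0122, 0.226]
tool_rot: [0.0, 1.0, -0.026, 0.0]
contact_force: [0.6, 0.3, -1.5]
gripper_width: 0.151
grasp_force: 59.6
```

Request:
{"api": "play_rows", "payload": {
  "commands": [
    [0,0,0,0,0,0],
    [0,0,10,0,0,0],
    [0,0,10,0,0,0],
    [0,0,10,0,0,0],
    [0,0,0,0,0,0]
  ]
}}

```text
time: 7.13
tool_pos: [0.5818, -0.0121, 0.1922]
tool_rot: [-0.0, 1.0, -0.026, -0.003]
contact_force: [-1.4, 0.3, -3.0]
gripper_width: 0.158
grasp_force: 59.6
```

Request:
{"api": "play_rows", "payload": {
  "commands": [
    [0,0,8,0,0,0],
    [0,0,8,0,0,0],
    [0,0,6,0,0,0],
    [0,0,0,0,0,0],
    [0,0,0,0,0,0]
  ]
}}

```text
time: 7.55
tool_pos: [0.5824, -0.0122, 0.1726]
tool_rot: [-0.0, 1.0, -0.026, -0.003]
contact_force: [-6.0, 1.3, -4.0]
gripper_width: 0.155
grasp_force: 59.6
```

```bash
python3 go.py .584 -.012 .15 -3.0; python3 - <<'E'
from plant import imaging
import cv2, numpy as np, pickle
f={n:imaging.grab_frame(n) for n in("top","scene")}; pickle.dump(f,open("pics/s2.pkl","wb"))
T,S=[f[n]["image"][:,:,::-1] for n in f]
c=lambda im,u,v,w,h,W,H:cv2.resize(im[v:v+h,u:u+w],(W,H),interpolation=cv2.INTER_CUBIC)
cv2.imwrite("pics/s2.png",c(S,145,190,100,75,800,600))
E
```

```text
shift mm [ 1.7 -0.3 22.5] turn deg [-0.03  0.34  0.03] pos [ 0.5824 -0.0122  0.1726] yaw [   2.97   -0.34 -179.95] F [-6.   1.3 -4. ] t 7.55 j [-0.15  0.01  1.78 -0.    1.36  1.47]
```

View pics/s2.png

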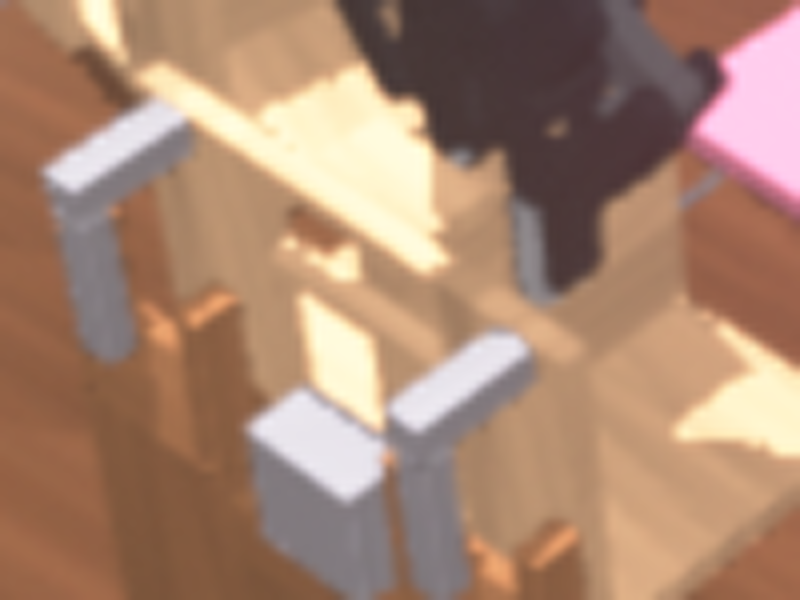

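Both claws sit above their slots: teeth at (100,350) and (440,590), between the cheek pairs and behind the lips. A −6 N x force suggests the plate is brushing the front plane, so I back off 2 mm and descend.

Request:
{"api": "play_rows", "payload": {
  "commands": [
    [-2,0,0,0,0,0],
    [0,0,0,0,0,0],
    [0,0,6,0,0,0],
    [0,0,6,0,0,0],
    [0,0,0,0,0,0]
  ]
}}

```text
time: 8.07
tool_pos: [0.5819, -0.0123, 0.1614]
tool_rot: [-0.0, 1.0, -0.026, -0.001]
contact_force: [-4.1, 0.4, -3.8]
gripper_width: 0.155
grasp_force: 59.6
```

Request:
{"api": "play_rows", "payload": {
  "commands": [
    [0,0,6,0,0,0],
    [0,0,6,0,0,0],
    [0,0,0,0,0,0],
    [0,0,0,0,0,0]
  ]
}}

```text
time: 8.4
tool_pos: [0.5819, -0.0123, 0.15]
tool_rot: [-0.0, 1.0, -0.026, -0.001]
contact_force: [-5.7, -0.4, -3.2]
gripper_width: 0.155
grasp_force: 59.5
```

Request:
{"api": "play_rows", "payload": {
  "commands": [
    [-1.5,0,0,0,0,0],
    [0,0,5,0,0,0],
    [0,0,5,0,0,0],
    [0,0,0,0,0,0],
    [0,0,0,0,0,0]
  ]
}}

```text
time: 8.82
tool_pos: [0.5815, -0.0124, 0.1407]
tool_rot: [0.0, 1.0, -0.026, 0.001]
contact_force: [-2.1, 0.1, -1.6]
gripper_width: 0.153
grasp_force: 59.6
```

Request:
{"api": "play_rows", "payload": {
  "commands": [
    [0,0,4,0,0,0],
    [0,0,4,0,0,0],
    [0,0,0,0,0,0],
    [0,0,0,0,0,0]
  ]
}}

```text
time: 9.15
tool_pos: [0.5811, -0.0124, 0.1322]
tool_rot: [0.0, 1.0, -0.025, 0.0]
contact_force: [-2.5, -0.5, -1.6]
gripper_width: 0.155
grasp_force: 59.7
```

Request:
{"api": "play_rows", "payload": {
  "commands": [
    [0,0,3,0,0,0],
    [0,0,2,0,0,0],
    [0,0,0,0,0,0],
    [0,0,0,0,0,0]
  ]
}}

```text
time: 9.48
tool_pos: [0.5804, -0.0124, 0.1281]
tool_rot: [0.0, 1.0, -0.026, -0.001]
contact_force: [-8.5, 0.8, 4.3]
gripper_width: 0.161
grasp_force: 60.6
```

Request:
{"api": "play_rows", "payload": {
  "commands": [
    [0,0,2,0,0,0],
    [0,0,2,0,0,0],
    [0,0,0,0,0,0],
    [0,0,0,0,0,0]
  ]
}}

```text
time: 9.82
tool_pos: [0.5806, -0.0123, 0.1244]
tool_rot: [0.0, 1.0, -0.025, -0.001]
contact_force: [-9.8, 0.1, 6.0]
gripper_width: 0.16
grasp_force: 60.9
```

The catch is being pushed in as expected. Keep pressing down in small steps.

Request:
{"api": "play_rows", "payload": {
  "commands": [
    [0,0,2,0,0,0],
    [0,0,2,0,0,0],
    [0,0,0,0,0,0],
    [0,0,0,0,0,0]
  ]
}}

```text
time: 10.15
tool_pos: [0.5797, -0.0121, 0.1187]
tool_rot: [-0.0, 1.0, -0.026, -0.002]
contact_force: [-8.1, 0.4, -0.2]
gripper_width: 0.155
grasp_force: 60.0
```

Request:
{"api": "play_rows", "payload": {
  "commands": [
    [0,0,2,0,0,0],
    [0,0,2,0,0,0],
    [0,0,0,0,0,0],
    [0,0,0,0,0,0]
  ]
}}

```text
time: 10.48
tool_pos: [0.581, -0.0123, 0.1147]
tool_rot: [-0.0, 1.0, -0.026, 0.0]
contact_force: [-1.2, 0.2, -5.8]
gripper_width: 0.153
grasp_force: 59.5
```

Request:
{"api": "play_rows", "payload": {
  "commands": [
    [0,0,2,0,0,0],
    [0,0,1,0,0,0],
    [0,0,0,0,0,0],
    [0,0,0,0,0,0]
  ]
}}

```text
time: 10.82
tool_pos: [0.5814, -0.0124, 0.1126]
tool_rot: [0.0, 1.0, -0.026, 0.001]
contact_force: [-1.3, -0.6, -2.6]
gripper_width: 0.156
grasp_force: 59.9
```

Request:
{"api": "play_rows", "payload": {
  "commands": [
    [0,0,1,0,0,0],
    [0,0,1,0,0,0],
    [0,0,0,0,0,0],
    [0,0,0,0,0,0]
  ]
}}

```text
time: 11.15
tool_pos: [0.5815, -0.0124, 0.1123]
tool_rot: [-0.0, 1.0, -0.026, 0.0]
contact_force: [-5.7, 0.7, 5.9]
gripper_width: 0.158
grasp_force: 61.3
```

Request:
{"api": "play_rows", "payload": {
  "commands": [
    [0,0,1.5,0,0,0],
    [0,0,1,0,0,0],
    [0,0,0,0,0,0],
    [0,0,0,0,0,0]
  ]
}}

```text
time: 11.48
tool_pos: [0.5815, -0.0123, 0.1122]
tool_rot: [0.0, 1.0, -0.026, 0.0]
contact_force: [-14.3, 0.6, 17.2]
gripper_width: 0.154
grasp_force: 63.2
```

```bash
python3 go.py .581 -.0124 .111 -3.0
```

```text
shift mm [-0.5  0.1  1.2] turn deg [ 0.01 -0.01  0.05] pos [ 0.5815 -0.0123  0.1122] yaw [  2.95   0.   179.99] F [-14.3   0.6  17.2] t 11.4833 j [-0.15  0.07  1.83 -0.    1.25  1.47]
```

It is rigid at z 0.112 with 17 N, and the x force vanished at the snap. Now I relieve the press and tug up very gently to verify the lock.

Request:
{"api": "play_rows", "payload": {
  "commands": [
    [0,0,-2,0,0,0],
    [0,0,-2,0,0,0],
    [0,0,-1,0,0,0],
    [0,0,0,0,0,0],
    [0,0,0,0,0,0]
  ]
}}

```text
time: 11.9
tool_pos: [0.5813, -0.0124, 0.1127]
tool_rot: [0.0, 1.0, -0.026, 0.0]
contact_force: [-0.1, -0.0, -2.3]
gripper_width: 0.154
grasp_force: 59.9
```

Request:
{"api": "play_rows", "payload": {
  "commands": [
    [0,0,-1,0,0,0],
    [0,0,0,0,0,0],
    [0,0,0,0,0,0]
  ]
}}

```text
time: 12.15
tool_pos: [0.5811, -0.0123, 0.1138]
tool_rot: [0.0, 1.0, -0.026, 0.0]
contact_force: [0.6, 0.8, -1.5]
gripper_width: 0.157
grasp_force: 59.9
```

Request:
{"api": "play_rows", "payload": {
  "commands": [
    [0,0,-1,0,0,0],
    [0,0,0,0,0,0],
    [0,0,0,0,0,0]
  ]
}}

```text
time: 12.4
tool_pos: [0.5809, -0.0123, 0.1146]
tool_rot: [-0.0, 1.0, -0.026, -0.0]
contact_force: [-0.3, -0.1, -3.8]
gripper_width: 0.153
grasp_force: 59.7
```

Request:
{"api": "play_rows", "payload": {
  "commands": [
    [0,0,-1,0,0,0],
    [0,0,0,0,0,0],
    [0,0,0,0,0,0]
  ]
}}

```text
time: 12.65
tool_pos: [0.5803, -0.0123, 0.1149]
tool_rot: [-0.0, 1.0, -0.026, -0.001]
contact_force: [0.6, 0.1, -6.6]
gripper_width: 0.153
grasp_force: 59.2
```

The tug meets a stop (−6.6 N at +2.7 mm), so the catch is locked with small play. Press home again, relieve, then release.

Request:
{"api": "play_rows", "payload": {
  "commands": [
    [0.3,0,2,0,0,0],
    [0,0,2,0,0,0],
    [0,0,2.5,0,0,0],
    [0,0,0,0,0,0],
    [0,0,0,0,0,0]
  ]
}}

```text
time: 13.07
tool_pos: [0.5815, -0.0123, 0.1123]
tool_rot: [-0.0, 1.0, -0.026, -0.0]
contact_force: [-9.9, 0.6, 11.0]
gripper_width: 0.155
grasp_force: 62.0
```

Request:
{"api": "play_rows", "payload": {
  "commands": [
    [0,0,-2,0,0,0],
    [0,0,0,0,0,0],
    [0,0,0,0,0,0]
  ]
}}

```text
time: 13.32
tool_pos: [0.5815, -0.0123, 0.1124]
tool_rot: [-0.0, 1.0, -0.026, 0.0]
contact_force: [-5.1, 0.5, 5.1]
gripper_width: 0.157
grasp_force: 61.0
```

Request:
{"api": "play_rows", "payload": {
  "commands": [
    [0,0,0,0,0,0],
    [0,0,0,0,0,0],
    [0,0,0,0,0,0],
    [0,0,0,0,0,0],
    [0,0,0,0,0,0]
  ],
  "hand": 60
}}

```text
time: 13.73
tool_pos: [0.5816, -0.0124, 0.1113]
tool_rot: [0.0, 1.0, -0.026, 0.0]
contact_force: [0.4, 0.1, 0.1]
gripper_width: 0.707
grasp_force: 0.0
```

Request:
{"api": "play_rows", "payload": {
  "commands": [
    [0,0,0,0,0,0],
    [0,0,0,0,0,0],
    [0,0,-10,0,0,0],
    [0,0,-20,0,0,0],
    [0,0,-25,0,0,0]
  ]
}}

```text
time: 14.15
tool_pos: [0.5799, -0.0122, 0.1654]
tool_rot: [-0.0, 1.0, -0.026, -0.002]
contact_force: [0.2, 0.4, 1.1]
gripper_width: 0.705
grasp_force: 0.0
```

Request:
{"api": "play_rows", "payload": {
  "commands": [
    [0,0,-25,0,0,0],
    [0,0,-20,0,0,0],
    [0,0,0,0,0,0],
    [0,0,0,0,0,0]
  ]
}}

```text
time: 14.48
tool_pos: [0.5823, -0.0125, 0.2137]
tool_rot: [0.0, 1.0, -0.026, 0.002]
contact_force: [-0.1, 0.1, 0.4]
gripper_width: 0.701
grasp_force: 0.0
```

```bash
python3 go.py .581 -.0124 .111 -3.0; python3 - <<'E'
from plant import imaging
import cv2, numpy as np, pickle
f={n:imaging.grab_frame(n) for n in("top","scene")}; pickle.dump(f,open("pics/s3.pkl","wb"))
S=f["scene"]["image"][:,:,::-1]
cv2.imwrite("pics/s3.png",cv2.resize(S[180:300,130:290],(800,600),interpolation=cv2.INTER_CUBIC))
E
```

```text
shift mm [-1.700e+00 -1.000e-01  1.027e+02] turn deg [ 0.02 -0.24  0.06] pos [ 0.5823 -0.0125  0.2137] yaw [  2.94   0.24 179.96] F [-0.1  0.1  0.4] t 14.4833 j [-0.15 -0.03  1.75 -0.    1.42  1.47]
```

View pics/s3.png

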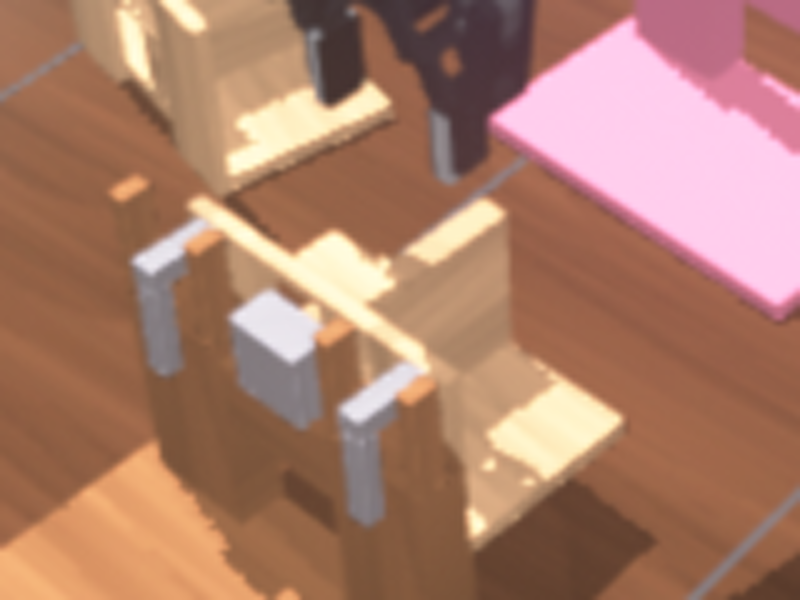

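Both claws hang in the slots behind the lips, at (155,310) and (362,460). The plate sits flat on the uprights, the gripper is clear, and the plain ledge hasn't moved. The seated height (grip 0.114 m) matches home, so I hand it in.

```bash
python3 -c "
from plant import manip
print(manip.job_done())"
```

```text
the job is handed in; nothing more can be done
None
```

The clawed ledge is hooked into both slots of the brown stand and pressed home; a gentle upward tug showed the catch is locked. I let go of it, left the plain ledge where it stood, and handed the job in at about 14.6 s.

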